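# Snap ring to the spindle groove, held open

## Robot

A 7-joint arm with a two-finger parallel gripper is mounted at the origin on the work surface. World frame = base frame: x ahead of the robot, y to its left, z up, the work surface at z = 0. Lengths are in m, angles in rad, forces in N, time in s.
With the tool pointing down it reaches from about 0.425 to 0.875 m from the base axis. Payload 4.7 kg.
Tool frame: the origin (TCP) lies at the very end of the fingers, on their centre line; the grasp point (between the pads) lies 19 mm behind it; z points along the fingers, y is the line along which they close (so a half turn about z gives the same grasp; the last joint's range is limited). The gripper opens to 87 mm and grips with 3 to 60 N. Pads are 19 mm wide; open, the fingers measure 117 mm over their backs; the gripper's body (75 mm by 190 mm) begins 51 mm behind the grasp point.
Start: joints at [1.246, 0.321, -0.07, 1.45, 0.023, 1.371, -0.057], TCP at [0.216, -0.613, 0.223] pointing down, gripper open.
Joint ranges: [-2.86, 2.86], [-0.3, 2.09], [-1.38, 1.24], [0.06, 2.45], [-1.56, 4.7], [0.09, 2.05], [-2.69, 2.69]. Speed limits (rad/s): [2.57, 2.57, 3.14, 3.14, 3.14, 3.14, 3.14].

## Interface

Orientations are given as a rotation vector (axis times angle).
In Python, from bench import ctrl, imaging, ticket gives the robot as it stands.
- The arm moves only by the tool jog_arm, never from a script. Its argument "rows" is text: rows parted by semicolons, each of 7 numbers parted by spaces: the shift along the tool's x, y, z in cm, then the turn, a rotation vector about the tool's x, y, z in rad, then the closure, from -1 (fully open) to 1 (shut), so that 0 is half open. A call has 1 to 5 rows; each row shifts and turns the commanded pose from where the row before left it, along the tool's axes as they then stand; what a row does not reach is not made up. A row lasts 1/8 s, in which the tool goes at most 62.5 mm and 10.7 degrees, less where a joint would pass 70% of its speed; a pose out of reach is approached as far as the arm can. A call with a gripper value outside its range is refused whole. The fingers move at their own pace and stop on an object; "force" is the grip in N (left out, the last holds). Time passes only in rows, so rows that do not move let the fingers close. It gives the time, the measured TCP pose, the force, the opening and the grip force at its end, in the units of the state.
- ctrl.get_state(): the state, without advancing time (a new reading comes with each control period).
- imaging.get_image(name): name is "scene" or "top"; returns a dict with "img" (384x512x3 uint8, blue, green, red), "vertical_fov" (degrees; the focal length in pixels is half the picture's height over the tangent of half this angle, whatever the lens; pixels are square), "cx", "cy" (the principal point, pixels), "origin" and "orientation" of the camera in the world. Camera axes: x right, y down, z forward; pixel columns grow to the right and rows downward; lengths in m; the calibration is good to about 2 mm. A picture is of the moment at which its call begins. There is no depth.
- ticket.close_job(): hands the job in; it is judged then, once.
The state is a dict: "time": time; "joint_positions": joint angles; "qd": joint speeds; "joint_torque": joint torques, N m; "position": TCP position; "tool_rot": TCP orientation; "ft_force": force on the tool from outside, world axes, zero at the start; "torque": the same for the moment, N m; "grip_width": opening from 0.0 (shut) to 1.0 (fully open); "grip_force": force on a finger pad.
Only numpy, scipy, OpenCV 4.12 (cv2) and the standard library are available. Lean on these libraries where they do the work, as an engineer would, in place of code of your own. Each camera call takes 0.05 s, during which the arm holds its last target. There are 200 camera calls.

## Task

Take the ring pliers up and off the two prongs of their stand and use them to pick the snap ring out of the tray: tips into its gap, then squeeze the handles to their stop so that the ring is spread. Slide the spread ring down over the spindle's shaft until it lies level with the groove just above the bearing, and finish while still holding it there with the pliers: squeezed, the ring spread clear of the shaft and the pliers not leaning on the bearing. Leave everything else on the bench where it is.

Things in the scene. Friction and masses are not known exactly. Their poses are not given: they have to be found in the camera images.
- pliers: lock ring pliers, steel with black grips, 167 mm long, about 150 g, hanging upright, nose down, on the stand's prongs by two guards that jut 29 mm to each side 12 to 18 mm above the pivot. Origin: the pivot, 100 mm above the bench at first; z up, y along the line on which handles and tips open, x across. The frame is the left (+y) half's. Straight up is free: the jaws pass between the prongs
- pliers_squeeze (a joint): squeeze angle of the uncrossed handles, rad; squeezing SPREADS the tips. 0 relaxed (handles 62 mm over their outsides), 0.30 at the stop screw (42 mm). A return spring opens them: about 8 N at each handle to begin, 19 N at the stop with the ring on. To carry them without spreading the tips too far for the gap, pinch the grips by only 1 to 4 mm
- handle_l (a point): middle of the outer face of the left grip, 68 mm above the pivot. Grips are 14 mm thick (x), run 40 to 95 mm above the pivot and lean outwards going up when relaxed, so fingers meet their upper part first
- handle_r (a point): the same on the right grip; the grasp is midway between the two, the fingers closing along the line that joins them
- tip_l (a point): lower outer corner of the left tip, the end of the pliers 72 mm below the pivot. Each tip is a serrated plate 10 mm wide (x), 7 mm long below a step 5 mm wide; its outer face pushes on a ring end. Relaxed, the two tips are 4 mm across at their ends, at the stop 26 mm (0.7 mm more per 0.01 rad of squeeze)
- tip_r (a point): the same for the right tip; the ends of the tips lie midway between the two points
- snap_ring: dark steel snap ring, 3 mm thick, about 54 mm outside, 32 g, flat on the tray's white nest. Origin: its centre, underside; z up, +x towards the gap. The gap between the square end lugs is 13 mm (14 inside, 11 outside), its centre 26 mm from the origin. Relaxed it cannot pass the 40 mm shaft; on fully squeezed pliers it is 44 mm inside and grips the tips with 7 N, enough to be lifted
- ring_mid (a point): centre of the ring at half its thickness (1.5 mm above the underside)
- ring_arm_l (a joint): how far the ring's +y arm is spread, rad: 0 relaxed, about 0.135 on fully squeezed pliers; springs back to 0
- ring_arm_r (a joint): the same for the -y arm
- tray: fixed black service tray 120 x 110 mm, rim 20 mm high. Origin under its centre, z up. The ring lies on a white nest (top 14.5 mm above the bench) round a low boss 30 mm across; under the ring's gap the nest is cut away and the tray floor is 2.5 mm below the ring, so tips that touch the floor stand 2.5 mm below the ring's underside
- spindle: fixed spindle unit: black base 110 x 110 x 12 mm with four cap screws, aluminium housing 100 mm across, ball bearing 40 x 80 mm, and in the middle an upright steel shaft 40 mm across, its top 72 mm above the bench, coned to 32 mm over the last 6 mm. Origin under its centre on the bench, z up along the shaft
- groove (a point): on the shaft's axis at the middle of the groove, 50 mm above the bench, 5 mm above the bearing face. The groove is 5 mm wide and 36 mm across at its bottom
- bearing_face (a point): on the shaft's axis, level with the bearing's face, 45 mm above the bench; pliers tips beside the shaft come to rest on this face
- stand: fixed pliers stand, highest point 119 mm above the bench: dark base 85 x 90 mm, post on its +x side, two steel prongs 8 mm thick, 40 mm apart, pointing along -x, their tops 112 mm above the bench, ends turned up 6 mm. Origin on the bench under the prongs
- phone: bystander: black phone 72 x 150 x 8 mm; origin under its centre
- meter: bystander: red hand-held sound meter 60 x 130 x 30 mm with a black foam ball at +y; origin under its centre
- mouse: bystander: round black mouse, 60 mm across, 34 mm high; origin under its centre
- spare_bearing: bystander: small ball bearing, 42 mm across, 12 mm high; origin under its centre
- driver: bystander: screwdriver 160 mm long, grey handle at -x; origin under its middle
- grease_pot: bystander: jar with black cap, 48 mm across, 50 mm high; origin under its centre
- blower: bystander: black rubber air blower, 54 mm across, 110 mm high, nozzle up; origin under its centre
- camera_head: bystander: white camera housing 62 x 75 x 72 mm with a round black window at -x; origin under its centre

How it is judged:
On the way, in this order (a step that is already met when the one before it is completed fails the run):
1. the pliers are lifted off the stand's prongs, held by the fingers (pivot over 125 mm above the bench, stand not touched) (height (world z) of pliers above 0.125 m and contact force between pliers and stand below 0.1 N and contact force between the fingers and pliers above 1 N), for 0.2 s.
2. the ring is lifted out of the tray, spread on the pliers (both arms over 0.10 rad, 20 mm up) (height (world z) of snap_ring above 0.035 m and value of joint each of ring_arm_l, ring_arm_r above 0.1 rad and contact force between pliers and snap_ring above 2 N and contact force between snap_ring and tray below 0.1 N and contact force between the fingers and snap_ring below 0.1 N), for 0.2 s.
At the end, for the whole second after the job is handed in: The ring's middle lies within 1.5 mm of the groove's height and 4 mm of the shaft's axis, level within 0.12 rad, both arms spread over 0.10 rad on pliers squeezed past 0.27 rad in the fingers; the ring presses on the spindle with under 2 N, the pliers with under 8 N (z of ring_mid in the frame of groove between -0.0015 and 0.0015 m and horizontal distance between ring_mid and groove below 0.004 m and angle between snap_ring's own z axis and vertical below 0.12 rad and value of joint each of ring_arm_l, ring_arm_r above 0.1 rad and value of joint pliers_squeeze above 0.27 rad and contact force between snap_ring and spindle below 2 N and contact force between pliers and spindle below 8 N and contact force between pliers and snap_ring above 3 N and contact force between the fingers and pliers above 5 N and contact force between the fingers and snap_ring below 0.1 N and linear speed of snap_ring below 0.02 m/s); the arm keeps its last pose, push and grip.
It fails at once if another object on the bench is pushed more than 20 mm from its place (distance of any of phone, meter, mouse, spare_bearing, driver, grease_pot, blower, camera_head from where it was at the start of the episode above 0.02 m).
It also fails if it takes over 51 s, if anything falls off the work surface, if the arm or the gripper's body presses on something with over 40 N, if the wrist force passes 120 N, or if a joint passes its speed limit or range.

## Working session

There is one attempt and no reset: what is moved stays moved. The work goes in short steps, Python scripts to look and compute and a tool call to move; the robot and the scene stay as the last step left them, time stands still between calls to the robot, and variables do not carry over. Pictures are saved under pics/ and viewed, at most 10 in all, crops included, and the job is handed in when it is done.

Besides the shell and the picture viewer there is one more tool, called as a command line: name --argument value ..., lists and objects as JSON in quotes. jog_arm: Moves the arm, as the interface text tells. Its arguments: {"type":"object","properties":{"rows":{"type":"string"},"force":{"type":"number"}},"required":["rows"]}

```bash
mkdir -p pics; ls
cat > h.py <<'E'
import numpy as np, cv2
from scipy.spatial.transform import Rotation as R
from bench import ctrl, imaging, ticket
def cam(n):
    d=imaging.get_image(n); f=192/np.tan(np.radians(d["vertical_fov"])/2)
    o=np.array(d["orientation"]); d["R"]=R.from_rotvec(o).as_matrix() if o.shape==(3,) else o if o.shape==(3,3) else R.from_quat(o).as_matrix()
    d["f"]=f; return d
def ray(d,u,v):
    return np.array(d["origin"]), d["R"]@np.array([(u-d["cx"])/d["f"],(v-d["cy"])/d["f"],1])
def onz(d,u,v,z):
    o,r=ray(d,u,v); return o+r*(z-o[2])/r[2]
def proj(d,p):
    q=d["R"].T@(np.array(p)-d["origin"]); return q[:2]/q[2]*d["f"]+[d["cx"],d["cy"]]
def tri(d1,p1,d2,p2):
    A=np.zeros((3,3));b=np.zeros(3)
    for d,p in((d1,p1),(d2,p2)):
        o,r=ray(d,*p); r=r/np.linalg.norm(r); M=np.eye(3)-np.outer(r,r); A+=M;b+=M@o
    return np.linalg.solve(A,b)
E
python3 - <<'E'
from h import *
print(ctrl.get_state())
for n in("scene","top"):
    d=cam(n); cv2.imwrite(f"pics/{n}0.png",d["img"]); print(n,d["f"],d["cx"],d["cy"],d["origin"],d["orientation"])
E
```

```text
pics
{'time': 0.0, 'joint_positions': array([ 1.24608541,  0.32183402, -0.07008702,  1.45166444,  0.02260471,
        1.37079154, -0.05688257]), 'qd': array([-0.0005593 , -0.00215703, -0.0011653 , -0.00095395,  0.00145392,
       -0.00111779,  0.00099245]), 'joint_torque': array([ 3.09441680e-05, -4.91287422e+01, -4.04000301e-01, -3.12528741e+01,
       -6.40635495e-02,  4.37452400e-02,  2.13025046e-04]), 'position': array([ 0.21580832, -0.61254756,  0.22145967]), 'tool_rot': array([-3.09477128e+00, -5.29425646e-01,  6.61760992e-04]), 'ft_force': array([-0.96751583,  0.10454931,  0.63159938]), 'torque': array([ 0.01812442, -0.02923614,  0.00975831]), 'grip_force': 0.0, 'grip_width': 0.9957375484656767}
scene 492.9596369176495 248.55105978540448 201.8337271258256 [1.39655022 0.17684251 0.93060579] [-1.57552067 -1.91560161  0.83235108]
top 436.50650774968994 253.6199029446807 185.25592650473305 [0.42438691 0.00784943 1.30235452] [-2.19936933  2.16921749 -0.08727275]
```

View pics/scene0.png

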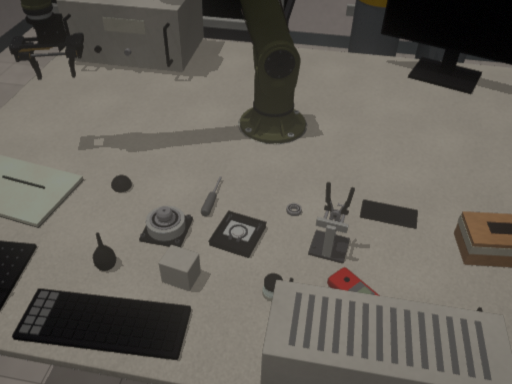

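View pics/top0.png

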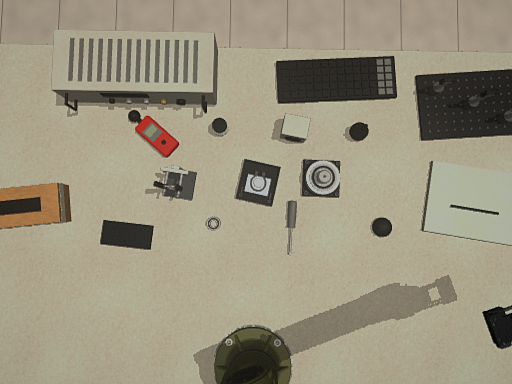

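The scene view shows the pliers on their stand at about (335,215), the tray with the ring at (238,232) and the spindle at (166,222). In the top view they are at (172,184), (258,183) and (322,177). I'll enlarge these areas next.

Run:
```python
from h import *
s=cv2.imread("pics/scene0.png");t=cv2.imread("pics/top0.png")
c=lambda im,u,v:cv2.resize(im[v-37:v+38,u-33:u+33],(264,300),interpolation=cv2.INTER_CUBIC)
cv2.imwrite("pics/c1.png",np.vstack([np.hstack([c(s,336,218),c(s,238,232),c(s,166,222)]),np.hstack([c(t,175,184),c(t,258,183),c(t,322,177)])]))
```

```text
(no output)
```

View pics/c1.png

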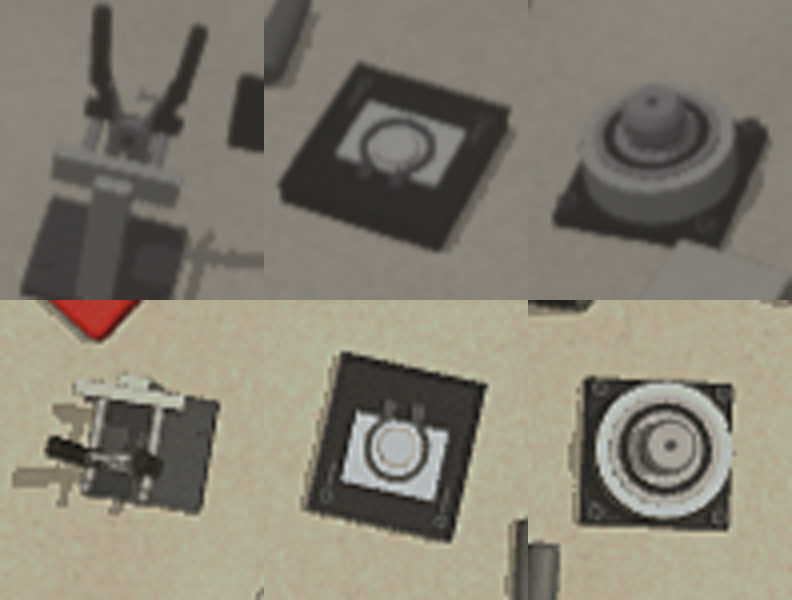

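The crops show the handle tops at scene (328,184) and (353,189). The ring's gap faces away from the robot, between lugs at about top (322−67,174) and neighbours. The shaft top is clear in both views. Next I'll turn these into positions.

Run:
```python
from h import *
s=cam("scene");t=cam("top")
np.set_printoptions(precision=4,suppress=True)
def big(d,m,c,w=45):
    k=np.zeros_like(m);k[c[1]-w:c[1]+w,c[0]-w:c[0]+w]=255
    cs,_=cv2.findContours(m&k,cv2.RETR_EXTERNAL,cv2.CHAIN_APPROX_NONE); return max(cs,key=cv2.contourArea)
gt=cv2.cvtColor(t["img"],6);gs=cv2.cvtColor(s["img"],6)
def rect(c,d,z):
    P=np.array([onz(d,*p,z)[:2] for p in c[:,0]],np.float32)*1000
    r=cv2.minAreaRect(P); return np.array(r[0]),r[1],r[2]
print("tray top",rect(big(t,(gt<90).astype(np.uint8)*255,(258,183),30),t,.02))
print("tray scene",rect(big(s,(gs<62).astype(np.uint8)*255,(238,232),32),s,.02))
off={"sp":(303,181),"st":(205,195),"ss":(133,185),"tp":(142,147),"tt":(225,146),"ts":(289,140)}
def px(k,x,y): o=off[k]; return o[0]+x/4-.4,o[1]+y/4-.4
def P(k,x,y,z): return onz(s if k[0]=="s" else t,*px(k,x,y),z)[:2]
print("handle tops scene",P("sp",101,13,.192),P("sp",199,32,.192)," top L",P("tp",50,147,.192))
print("crossbar scene",P("sp",55,155,.112),P("sp",182,183,.112)," top",P("tp",75,85,.112),P("tp",185,102,.112))
print("tri L",tri(s,px("sp",101,13),t,px("tp",50,147)))
print("boss scene",P("st",398-264,147,.016),"top",P("tt",398-264,447-300,.016))
print("ring scene",P("st",397-264,147,.0175),"top",P("tt",397-264,447-300,.0175))
print("lugs scene",P("st",366-264,173,.0175),P("st",398-264,180,.0175)," top",P("tt",389-264,410-300,.0175),P("tt",418-264,413-300,.0175))
print("shaft top scene",P("ss",654-528,101,.072),"top",P("ts",671-528,445-300,.072))
print("shaft tri",tri(s,px("ss",126,101),t,px("ts",143,145)))
# housing outer bright ring
h=big(t,(gt>150).astype(np.uint8)*255,(322,177),19); 
print("spindle base top",rect(big(t,(gt<80).astype(np.uint8)*255,(322,177),24),t,.012))
(e)=cv2.fitEllipse(h);print("housing",e,onz(t,*e[0],.045)[:2])
```

```text
tray top (array([531.0456,  -8.0003]), (109.43209075927734, 120.13447570800781), 77.97486877441406)
tray scene (array([541.8646,  -6.4163]), (113.00567626953125, 130.20938110351562), 78.13827514648438)
handle tops scene [0.5083 0.2003] [0.5139 0.2566]  top L [0.5105 0.2581]
crossbar scene [0.5478 0.1855] [0.5564 0.2604]  top [0.5595 0.2603] [0.5489 0.1847]
tri L [0.5131 0.227  0.2051]
boss scene [ 0.5324 -0.0074] top [ 0.5314 -0.0094]
ring scene [ 0.534  -0.0078] top [ 0.5312 -0.0086]
lugs scene [ 0.5602 -0.0223] [ 0.5622 -0.0012]  top [ 0.5586 -0.0023] [ 0.5567 -0.0238]
shaft top scene [ 0.5486 -0.1946] top [ 0.5478 -0.1961]
shaft tri [ 0.5478 -0.1956  0.0711]
spindle base top (array([ 550.423 , -200.5601]), (64.89984130859375, 65.72648620605469), 45.474220275878906)
housing ((324.0405578613281, 177.69847106933594), (32.677886962890625, 37.41592025756836), 124.59894561767578) [ 0.5452 -0.1997]
```

```bash
cat >> h.py <<'E'
def plan(p,yaw,n,start=None):
    "rows (cm, rad, tool axes) from the measured (or given) pose to a tool-down pose"
    s=ctrl.get_state(); p0,R0=(s["position"],R.from_rotvec(s["tool_rot"])) if start is None else start
    R1=R.from_euler("z",yaw)*R.from_rotvec([np.pi,0,0]); w=(R0.inv()*R1).as_rotvec()
    p0=np.array(p0,float);d=(np.array(p)-p0)/n; Rc=R0
    for i in range(n):
        x=Rc.inv().apply(d)*100; print(*np.round(x,2),*np.round(w/n,3)); Rc=Rc*R.from_rotvec(w/n)
    return np.array(p),R1
E
python3 - <<'E'
from h import *
a=plan([.42,-.36,.26],-.12,6); print(); a=plan([.50,0,.26],-.12,6,a); print();plan([.511,.2285,.235],-.12,4,a)
E
```

```text
4.61 -2.84 -0.63 -0.0 0.0 0.076
4.38 -3.19 -0.63 -0.0 0.0 0.076
4.12 -3.51 -0.63 -0.0 0.0 0.076
3.84 -3.82 -0.63 -0.0 0.0 0.076
3.54 -4.1 -0.63 -0.0 0.0 0.076
3.22 -4.36 -0.63 -0.0 0.0 0.076

0.61 -6.12 -0.0 0.0 0.0 0.0
0.61 -6.12 -0.0 0.0 0.0 0.0
0.61 -6.12 -0.0 0.0 0.0 0.0
0.61 -6.12 -0.0 0.0 0.0 0.0
0.61 -6.12 -0.0 0.0 0.0 0.0
0.61 -6.12 -0.0 0.0 0.0 0.0

-0.41 -5.7 0.62 0.0 0.0 0.0
-0.41 -5.7 0.62 0.0 0.0 0.0
-0.41 -5.7 0.62 0.0 0.0 0.0
-0.41 -5.7 0.62 0.0 0.0 0.0
```

jog_arm --rows "4.6 -2.8 -0.6 0 0 0.076 -1;4.4 -3.2 -0.6 0 0 0.076 -1;4.1 -3.5 -0.6 0 0 0.076 -1;3.8 -3.8 -0.6 0 0 0.076 -1;3.5 -4.1 -0.6 0 0 0.076 -1" --force 15

```text
time: 0.82
position: [0.386, -0.4013, 0.2527]
tool_rot: [3.141, -0.069, 0.0]
ft_force: [0.1, 0.6, 0.5]
grip_width: 0.999
grip_force: 0.0
```

jog_arm --rows "3.2 -4.4 -0.6 0 0 0.076 -1;0.6 -6.1 0 0 0 0 -1;0.6 -6.1 0 0 0 0 -1;0.6 -6.1 0 0 0 0 -1;0.6 -6.1 0 0 0 0 -1"

```text
time: 1.45
position: [0.4714, -0.1188, 0.2586]
tool_rot: [3.136, -0.184, 0.001]
ft_force: [1.2, -0.4, 0.7]
grip_width: 0.997
grip_force: 0.0
```

jog_arm --rows "0.6 -6.1 0 0 0 0 -1;0.6 -6.1 0 0 0 0 -1;-0.4 -5.7 0 0 0 0 -1;-0.4 -5.7 0 0 0 0 -1"

```text
time: 1.95
position: [0.5027, 0.1149, 0.2585]
tool_rot: [3.136, -0.184, 0.001]
ft_force: [1.1, -0.4, -0.2]
grip_width: 0.999
grip_force: 0.0
```

jog_arm --rows "-0.5 -5.6 0 0 0 0 -1;-0.5 -5.6 0 0 0 0 -1;0 0 1.5 0 0 0 -1;0 0 0 0 0 0 -1"

```text
time: 2.45
position: [0.5053, 0.2246, 0.2419]
tool_rot: [3.134, -0.184, -0.004]
ft_force: [-0.3, 0.1, 1.7]
grip_width: 1.001
grip_force: 0.0
```

Run:
```python
from h import *
plan([.511,.2285,.150],-.12,3)
s=cam("scene");t=cam("top")
c=lambda im,u,v:cv2.resize(im[v-50:v+50,u-50:u+50],(400,400),interpolation=cv2.INTER_CUBIC)
cv2.imwrite("pics/c2.png",np.hstack([c(s["img"],336,200),c(t["img"],175,184)]))
for d in(s,t):print(d is s and (286,150) or (125,134),[proj(d,x) for x in([.511,.2285,.24],[.511,.2285,.168])])
```

```text
0.18 -0.16 3.06 0.001 0.001 0.001
0.18 -0.16 3.06 0.001 0.001 0.001
0.18 -0.16 3.06 0.001 0.001 0.001
(286, 150) [array([342.96136642, 169.89856562]), array([338.66092955, 193.96996253])]
(125, 134) [array([161.8497842 , 181.72309485]), array([167.52761984, 184.04875018])]
```

View pics/c2.png

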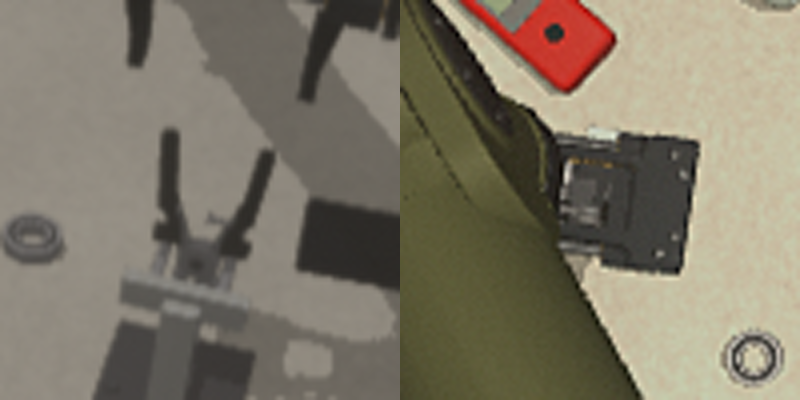

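The fingers straddle the handles, with their midpoint at scene (341,170) where it was predicted, so I can descend.

jog_arm --rows "0.3 -0.2 2.5 0 0 0 -1;0.3 -0.2 2.5 0 0 0 -1;0 0 2.2 0 0 0 -1;0 0 2.0 0 0 0 -1;0 0 0 0 0 0 -1"

```text
time: 3.18
position: [0.5119, 0.2274, 0.1503]
tool_rot: [3.135, -0.186, -0.004]
ft_force: [-1.0, 0.5, 0.1]
grip_width: 0.998
grip_force: 0.0
```

jog_arm --rows "0 0 0 0 0 0 -0.45;0 0 0 0 0 0 -0.45;0 0 0 0 0 0 -0.45" --force 12

```text
time: 3.55
position: [0.5129, 0.2291, 0.1522]
tool_rot: [-3.136, 0.184, -0.002]
ft_force: [-1.5, 0.9, -0.6]
grip_width: 0.77
grip_force: 0.2
```

jog_arm --rows "0 0 0 0 0 0 -0.45;0 0 0 0 0 0 -0.42;0 0 0 0 0 0 -0.42"

```text
time: 3.92
position: [0.5131, 0.2292, 0.1523]
tool_rot: [-3.136, 0.184, -0.002]
ft_force: [0.3, -0.3, 7.2]
grip_width: 0.717
grip_force: 6.9
```

jog_arm --rows "0 0 -0.4 0 0 0 -0.42;0 0 -0.6 0 0 0 -0.42;0 0 -1.0 0 0 0 -0.42;0 0 -1.0 0 0 0 -0.42;0 0 0 0 0 0 -0.42"

```text
time: 4.55
position: [0.5131, 0.2293, 0.1828]
tool_rot: [-3.136, 0.184, -0.003]
ft_force: [-0.2, 0.3, -1.9]
grip_width: 0.71
grip_force: 6.3
```

jog_arm --rows "0 0 -2 0 0 0 -0.42;0 0 -3 0 0 0 -0.42;0 0 -3 0 0 0 -0.42;0 2 0 0 0 0.02 -0.42;1 4 0 0 0 0.02 -0.42"

```text
time: 5.18
position: [0.5135, 0.1684, 0.2615]
tool_rot: [-3.132, 0.242, 0.001]
ft_force: [0.5, -0.9, -1.7]
grip_width: 0.711
grip_force: 6.3
```

jog_arm --rows "1 5 0 0 0 0.02 -0.42;1 5 0 0 0 0 -0.42;1 5 0 0 0 0 -0.42;0 3 0 0 0 0 -0.42;0 0 0 0 0 0 -0.42"

```text
time: 5.8
position: [0.512, -0.0192, 0.2605]
tool_rot: [3.126, -0.29, -0.003]
ft_force: [-0.7, 0.8, -1.7]
grip_width: 0.71
grip_force: 6.3
```

Run:
```python
from h import *
s=ctrl.get_state();print(s["position"],R.from_rotvec(s["tool_rot"]).as_matrix())
plan([.5576,-.0131,.20],-.18,2)
s=cam("scene");cv2.imwrite("pics/s3.png",s["img"])
cv2.imwrite("pics/c3.png",cv2.resize(s["img"][150:270,180:300],(600,600),interpolation=cv2.INTER_CUBIC))
```

```text
[ 0.51196596 -0.01922742  0.26052367] [[ 0.98292311 -0.1840027  -0.00227484]
 [-0.18400626 -0.98292398 -0.00146702]
 [-0.00196606  0.00186055 -0.99999634]]
2.19 -0.73 3.02 0.001 0.001 -0.003
2.19 -0.72 3.02 0.001 0.001 -0.003
```

View pics/c3.png

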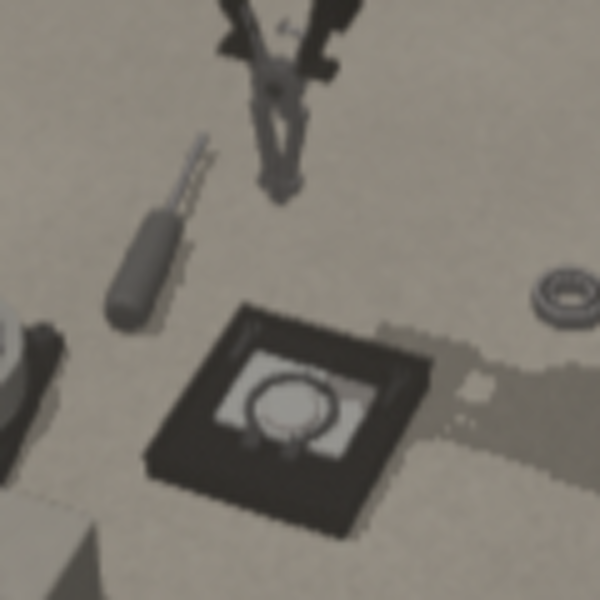

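The tips end at crop (281,200), which is scene (236,189). The ring lugs are at crop (250,438) and (292,447).

Run:
```python
from h import *
s=cam("scene");st=ctrl.get_state();z=st["position"][2]-.1243
q=lambda x,y:(180+x/5-.4,150+y/5-.4)
tip=onz(s,*q(281,201),z); off=R.from_rotvec(st["tool_rot"]).inv().apply(tip-st["position"])
print(tip,off, onz(s,*q(276,88),z+.072))
a,b=onz(s,*q(250,438),.0175),onz(s,*q(292,447),.0175);c=onz(s,*q(292,408),.0175);print(a,b,(a+b)/2,c)
```

```text
[ 0.50947533 -0.01741152  0.13665359] [-0.0024398   0.00313252  0.12430266] [ 0.51169163 -0.01877616  0.20865359]
[ 0.55829148 -0.02407552  0.0175    ] [ 0.56018589 -0.00189945  0.0175    ] [ 0.55923869 -0.01298748  0.0175    ] [ 0.53336377 -0.00749412  0.0175    ]
```

jog_arm --rows "2.5 -0.5 2.5 0 0 0 -0.42;2.5 -0.5 2.5 0 0 0 -0.42;0 0 2.5 0 0 0 -0.42;0 0 1.5 0 0 0 -0.42;0 0 0 0 0 0 -0.42"

```text
time: 6.52
position: [0.5632, -0.0127, 0.1705]
tool_rot: [-3.129, 0.276, 0.004]
ft_force: [0.4, 0.8, -0.9]
grip_width: 0.712
grip_force: 6.3
```

Run:
```python
from h import *
for i in range(3):
    s=cam("scene");st=ctrl.get_state();print(st["time"],st["position"],st["tool_rot"],st["ft_force"])
t=cam("top")
cv2.imwrite("pics/c4.png",np.hstack([cv2.resize(d["img"][v:v+66,u:u+66],(396,396),interpolation=cv2.INTER_CUBIC) for d,u,v in((s,205,190),(t,225,147))]))
```

```text
6.575 [ 0.56410781 -0.01285135  0.17167431] [ 3.12936646e+00 -2.76642518e-01 -4.94787906e-04] [-1.17947512 -0.02501616 -1.89907295]
6.625 [ 0.56474198 -0.0130225   0.17245087] [ 3.12918189e+00 -2.77039087e-01  2.19164735e-03] [ 0.70376321  0.47067489 -0.80899544]
6.675 [ 0.56507867 -0.01317289  0.17283845] [ 3.12905077 -0.2775354   0.00365904] [ 0.15542928 -0.27153889 -1.34036139]
```

View pics/c4.png

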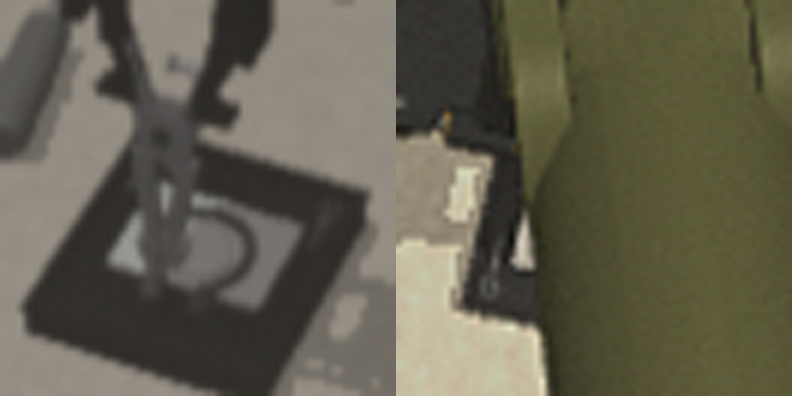

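The top view is blocked by the arm. In the scene crop the jaws hang in front of the ring, with the lugs at (150,290) and (200,300). I'll stretch the contrast to find the ends of the tips.

Run:
```python
from h import *
im=np.mean([cam("scene")["img"].astype(float) for i in range(4)],0)
np.save("avg.npy",im);c=im[215:250,215:255].mean(2);c=np.clip((c-25)*2.1,0,255).astype(np.uint8)
cv2.imwrite("pics/c5.png",cv2.resize(c,(640,560),interpolation=cv2.INTER_CUBIC));st=ctrl.get_state();print(st["position"],st["tool_rot"])
```

```text
[ 0.56462982 -0.01344602  0.17219785] [ 3.12896810e+00 -2.78112489e-01  1.64644257e-03]
```

View pics/c5.png

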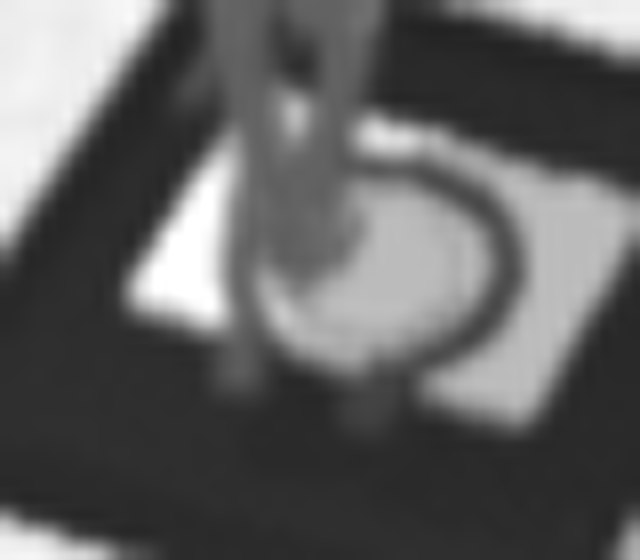

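The tip ends are at crop (303,290), which is scene (233.9,233.1). The lugs are at (240,375) and (370,405), so the gap's middle is about (304,388).

Run:
```python
from h import *
s=cam("scene");st=ctrl.get_state();Rt=R.from_rotvec(st["tool_rot"]);P=st["position"];print(P,st["tool_rot"])
q=lambda x,y:(215+x/16-.5,215+y/16-.5)
for z in(.046,.048,.050):
  tip=onz(s,*q(303,290),z);print("tip",tip,"centre off tool",Rt.inv().apply(tip-[.005,-.0009,0]-P))
l,r=onz(s,*q(240,378),.0175),onz(s,*q(370,408),.0175);g=(l+r)/2;print("lugs",l,r,g)
for x,y in((380,165),(515,260),(240,280),(370,372)):print(onz(s,*q(x,y),.0175))
```

```text
[ 0.56461924 -0.01349993  0.17205392] [ 3.12896289e+00 -2.78209797e-01  1.50121827e-03]
tip [ 0.56735884 -0.01184018  0.046     ] centre off tool [-0.00279975 -0.00214593  0.12605081]
tip [ 0.56923356 -0.01141359  0.048     ] centre off tool [-0.00102776 -0.0028962   0.12405239]
tip [ 0.57110827 -0.010987    0.05      ] centre off tool [ 0.00074424 -0.00364646  0.12205398]
lugs [ 0.56148025 -0.02362796  0.0175    ] [ 0.56375022 -0.00212301  0.0175    ] [ 0.56261523 -0.01287549  0.0175    ]
[ 0.51061475 -0.01157393  0.0175    ]
[0.52736029 0.01409245 0.0175    ]
[ 0.54047427 -0.02828838  0.0175    ]
[ 0.55613325 -0.00371625  0.0175    ]
```

jog_arm --rows "-0.4 0.3 0 0 0 0 -0.42;0 0 1 0 0 0 -0.42;0 0 0.8 0 0 0 -0.42;0 0 0 0 0 0 -0.42"

```text
time: 7.48
position: [0.5591, -0.0156, 0.1522]
tool_rot: [-3.129, 0.278, 0.004]
ft_force: [0.4, 0.2, -0.9]
grip_width: 0.707
grip_force: 6.3
```

Run:
```python
from h import *
im=np.mean([cam("scene")["img"].astype(float) for i in range(4)],0)
c=im[215:250,215:255].mean(2);c=np.clip((c-25)*2.6,0,255).astype(np.uint8)
cv2.imwrite("pics/c6.png",cv2.resize(c,(640,560),interpolation=cv2.INTER_CUBIC));st=ctrl.get_state();print(st["position"],st["tool_rot"],st["ft_force"])
```

```text
[ 0.56017284 -0.01556427  0.15371846] [-3.12925299e+00  2.77815178e-01 -6.87135664e-04] [-0.5213733  -0.39915633 -1.42916435]
```

View pics/c6.png

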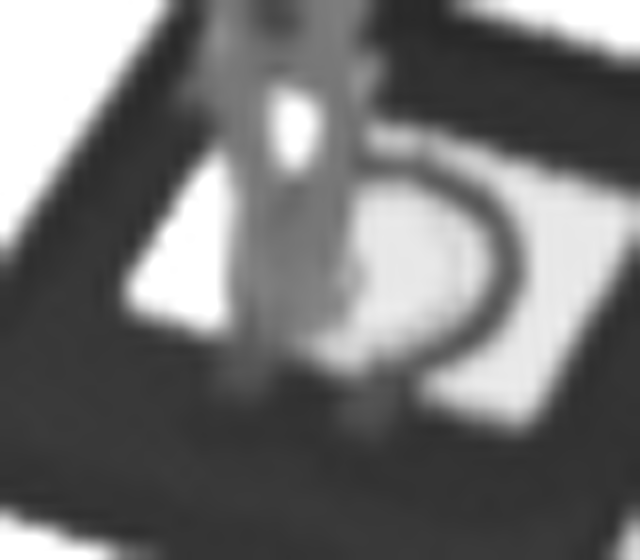

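The tip ends are now at crop (292,343), just short of the gap.

Run:
```python
from h import *
s=cam("scene");st=ctrl.get_state();Rt=R.from_rotvec(st["tool_rot"]);P=st["position"]
q=lambda x,y:(215+x/16-.5,215+y/16-.5);P[2]-.1243
for x,y in((290,340),(290,348)):
  t=onz(s,*q(x,y),P[2]-.1243);print(t-[.005,-.0009,0],Rt.inv().apply(t-[.005,-.0009,0]-P))
c=np.array([.5597,-.0125,.0145]);f=c+[.005,-.0009,0]
k=lambda p:(proj(s,p)-215+.5)*16
print(P,"target tip front-bottom px",k(f),"lug exp",k(c+[-.18*.0095,-.0095,.003]),k(c+[.18*.0095,.0095,.003]))
```

```text
[ 0.55790499 -0.01417249  0.02947874] [-0.00257984 -0.00097959  0.12429853]
[ 0.55959243 -0.01380636  0.02947874] [-0.00098328 -0.00163723  0.12429949]
[ 0.5601994  -0.01558173  0.15377874] target tip front-bottom px [299.06474813 414.95144362] lug exp [254.78962262 363.72935765] [367.59956743 396.54902896]
```

jog_arm --rows "0.1 -0.1 0.4 0 0 0 -0.42;0 0 0.5 0 0 0 -0.42;0 0 0 0 0 0 -0.42"

```text
time: 8.1
position: [0.5607, -0.0149, 0.1439]
tool_rot: [3.129, -0.278, -0.002]
ft_force: [0.3, 0.3, -1.6]
grip_width: 0.713
grip_force: 6.3
```

jog_arm --rows "0 0 0.4 0 0 0 -0.42;0 0 0.2 0 0 0 -0.42;0 0 0 0 0 0 -0.42;0 0 0 0 0 0 -0.42"

```text
time: 8.6
position: [0.5611, -0.0149, 0.1386]
tool_rot: [3.129, -0.278, 0.0]
ft_force: [0.4, 0.5, -2.4]
grip_width: 0.714
grip_force: 6.3
```

jog_arm --rows "0 0 0.15 0 0 0 -0.42;0 0 0 0 0 0 -0.42"

```text
time: 8.85
position: [0.5618, -0.0149, 0.1379]
tool_rot: [3.129, -0.278, 0.003]
ft_force: [-0.7, 0.7, 3.5]
grip_width: 0.715
grip_force: 6.9
```

jog_arm --rows "0 0 0.1 0 0 0 -0.42;0 0 0 0 0 0 -0.42"

```text
time: 9.1
position: [0.5624, -0.0148, 0.1377]
tool_rot: [3.129, -0.278, 0.005]
ft_force: [0.8, -0.6, 7.6]
grip_width: 0.713
grip_force: 7.2
```

jog_arm --rows "0 0 -0.25 0 0 0 -0.42;0 0 0 0 0 0 -0.3;0 0 0 0 0 0 -0.2;0 0 0 0 0 0 -0.15;0 0 0 0 0 0 -0.15" --force 40

```text
time: 9.72
position: [0.5611, -0.0152, 0.1392]
tool_rot: [3.128, -0.278, 0.0]
ft_force: [-0.5, -1.8, 5.9]
grip_width: 0.587
grip_force: 16.4
```

jog_arm --rows "0 0 0 0 0 0 -0.05;0 0 0 0 0 0 0;0 0 0 0 0 0 0;0 0 0 0 0 0 0"

```text
time: 10.22
position: [0.5618, -0.017, 0.14]
tool_rot: [3.126, -0.279, 0.003]
ft_force: [-0.7, -3.2, 8.6]
grip_width: 0.509
grip_force: 24.5
```

jog_arm --rows "0 0 0 0 0 0 0.1;0 0 0 0 0 0 0.15;0 0 0 0 0 0 0.2;0 0 0 0 0 0 0.2;0 0 0 0 0 0 0.2"

```text
time: 10.85
position: [0.5618, -0.0178, 0.1401]
tool_rot: [3.125, -0.28, 0.003]
ft_force: [-2.1, -3.6, 9.5]
grip_width: 0.479
grip_force: 40.3
```

jog_arm --rows "0 0 -0.2 0 0 0 0.2;0 0 -0.2 0 0 0 0.2;0 0 0 0 0 0 0.2"

```text
time: 11.22
position: [0.5607, -0.0142, 0.1419]
tool_rot: [-3.129, 0.277, 0.002]
ft_force: [0.0, 0.1, -1.6]
grip_width: 0.479
grip_force: 39.9
```

jog_arm --rows "0 0 -1 0 0 0 0.2;0 0 -1.5 0 0 0 0.2;0 0 -1.5 0 0 0 0.2;0 0 -1 0 0 0 0.2;0 0 0 0 0 0 0.2"

```text
time: 11.85
position: [0.5618, -0.0148, 0.1938]
tool_rot: [3.129, -0.278, 0.004]
ft_force: [0.4, 0.2, -2.0]
grip_width: 0.481
grip_force: 39.9
```

Run:
```python
from h import *
im=np.mean([cam("scene")["img"].astype(float) for i in range(4)],0)
np.save("avg7.npy",im)
c=im[180:250,205:265].mean(2);c=np.clip((c-20)*2.2,0,255).astype(np.uint8)
cv2.imwrite("pics/c7.png",cv2.resize(c,(510,595),interpolation=cv2.INTER_CUBIC));st=ctrl.get_state();print(st["position"],st["tool_rot"],st["ft_force"])
```

```text
[ 0.56061168 -0.01491255  0.19189178] [ 3.12913266e+00 -2.78012118e-01 -1.85906406e-03] [-0.02237487  0.38575021 -1.9427772 ]
```

View pics/c7.png

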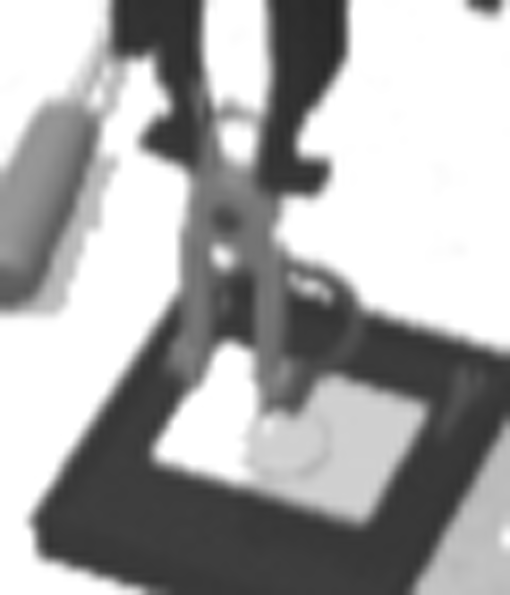

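The ring hangs spread on the tips, clear of the tray. In the crop its far edge is at about (300,262), its right edge at (363,320) and the right lug at (287,400). Next I'll work out the ring centre relative to the TCP.

Run:
```python
from h import *
s=cam("scene");st=ctrl.get_state();Rt=R.from_rotvec(st["tool_rot"]);P=st["position"]
q=lambda x,y:(205+x/8.5-.5,180+y/8.5-.5)
for dz in(.122,.124,.126):
  z=P[2]-dz+.0015
  for x,y,n in((298,260,"far out"),(303,283,"far in?"),(364,318,"right out"),(345,320,"right in"),(287,410,"lugR/tip"),(185,378,"tipL")):
    print(dz,n,np.round(Rt.inv().apply(onz(s,*q(x,y),z)-P)*1000,1))
# sub-pixel profile rows across the ring's right side and the far side
im=np.load("avg7.npy").mean(2); print(np.round(im[216:219,236:252]).astype(int)); print(np.round(im[205:218,239:243]).astype(int).T)
a=plan([.54,-.10,.215],-.18,2,(P,Rt))
```

```text
0.122 far out [-50.    1.9 120.6]
0.122 far in? [-41.4  -3.2 120.6]
0.122 right out [-34.2 -25.3 120.5]
0.122 right in [-31.4 -20.4 120.5]
0.122 lugR/tip [  9.1 -18.4 120.5]
0.122 tipL [  8.   13.8 120.5]
0.124 far out [-52.    2.7 122.6]
0.124 far in? [-43.3  -2.4 122.6]
0.124 right out [-36.1 -24.6 122.5]
0.124 right in [-33.3 -19.7 122.5]
0.124 lugR/tip [  7.3 -17.6 122.5]
0.124 tipL [  6.1  14.6 122.5]
0.126 far out [-53.9   3.4 124.6]
0.126 far in? [-45.3  -1.6 124.6]
0.126 right out [-38.  -23.9 124.5]
0.126 right in [-35.2 -19.  124.5]
0.126 lugR/tip [  5.5 -16.9 124.5]
0.126 tipL [  4.3  15.5 124.5]
[[ 73  72  60  47  45  45  46  49  46  50  59  78  99 104 120 132]
 [ 73  71  60  48  46  46  45  45  45  47  56  59  60  63  81  96]
 [ 72  70  60  49  47  47  47  46  46  48  56  55  47  47  50  54]]
[[136 137 139 137 126  95  70  91  84  61  49  47  48]
 [138 138 139 140 136 107  72  76  97  78  50  45  46]
 [139 138 138 138 136 120  85  74 110  91  53  45  46]
 [141 140 138 137 135 123  89  68  97  88  59  46  45]]
-0.27 4.37 -1.16 0.0 0.001 0.001
-0.26 4.37 -1.16 0.0 0.001 0.001
```

jog_arm --rows "0 0 -2.3 0 0 0 0.2;1.1 3.5 0 0 0 0 0.2;1.2 4.5 0 0 0 0 0.2;1.2 4.5 0 0 0 0 0.2;0.6 3.5 0 0 0 0 0.2"

```text
time: 12.72
position: [0.5728, -0.1821, 0.2148]
tool_rot: [3.129, -0.281, -0.002]
ft_force: [0.3, 0.5, -1.6]
grip_width: 0.481
grip_force: 39.9
```

jog_arm --rows "0.4 2.0 0 0 0 0 0.2;0 0 0 0 0 0 0.2;0 0 0 0 0 0 0.2;0 0 0 0 0 0 0.2"

```text
time: 13.22
position: [0.5741, -0.1977, 0.2157]
tool_rot: [-3.129, 0.273, -0.0]
ft_force: [0.1, 0.4, -2.5]
grip_width: 0.479
grip_force: 39.9
```

Run:
```python
from h import *
st=ctrl.get_state();print(st["position"],st["tool_rot"],st["ft_force"])
plan([.5733,-.2005,.210],-.18,1)
```

```text
[ 0.57407097 -0.19765483  0.21574482] [-3.12917229e+00  2.73006434e-01 -4.47468325e-04] [ 0.09798601  0.40572288 -2.51155806]
-0.03 0.29 0.57 -0.001 -0.0 0.006
```

jog_arm --rows "0 0.3 0.5 0 0 0 0.2;0 0 0 0 0 0 0.2;0 0 0 0 0 0 0.2"

```text
time: 13.6
position: [0.573, -0.2028, 0.2104]
tool_rot: [-3.129, 0.278, 0.0]
ft_force: [0.1, -0.2, -2.1]
grip_width: 0.481
grip_force: 39.9
```

Run:
```python
from h import *
S=[cam("scene") for i in range(4)];im=np.mean([d["img"].astype(float) for d in S],0)
np.save("avg8.npy",im)
c=im[170:240,135:195].mean(2);c=np.clip((c-20)*2.0,0,255).astype(np.uint8);c=cv2.resize(c,(514,600),interpolation=cv2.INTER_CUBIC)
t=cam("top")["img"][147:207,297:325].mean(2).clip(0,255).astype(np.uint8)
cv2.imwrite("pics/c8.png",np.hstack([c,cv2.resize(t,(280,600),interpolation=cv2.INTER_CUBIC)]))
st=ctrl.get_state();P=st["position"];Rt=R.from_rotvec(st["tool_rot"]);print(P,st["tool_rot"],st["ft_force"])
k=lambda p:np.round((proj(S[0],p)-[135,170]+.5)*600/70,0)
C=P+Rt.apply([-.027,-.001,.124]);X=Rt.apply([1,0,0]);Y=Rt.apply([0,1,0])
print("pred ring far/right/left outer",[k(C+v) for v in(-.027*X,-.028*Y,.028*Y)],"tip centre",k(P+Rt.apply([-.001,-.001,.128])))
print("shaft top c",k([.5484,-.195,.072]),"R/L/near/far r16",[k([.5484+a,-.195+b,.072]) for a,b in((0,.016),(0,-.016),(.016,0),(-.016,0))])
```

```text
[ 0.57317103 -0.20290694  0.21066199] [ 3.12914962e+00 -2.77961640e-01  3.12131014e-04] [-0.20827829 -0.21954409 -1.61548916]
pred ring far/right/left outer [array([285., 247.]), array([327., 328.]), array([157., 280.])] tip centre [200. 371.]
shaft top c [253. 345.] R/L/near/far r16 [array([305., 353.]), array([201., 338.]), array([235., 382.]), array([269., 309.])]
```

View pics/c8.png

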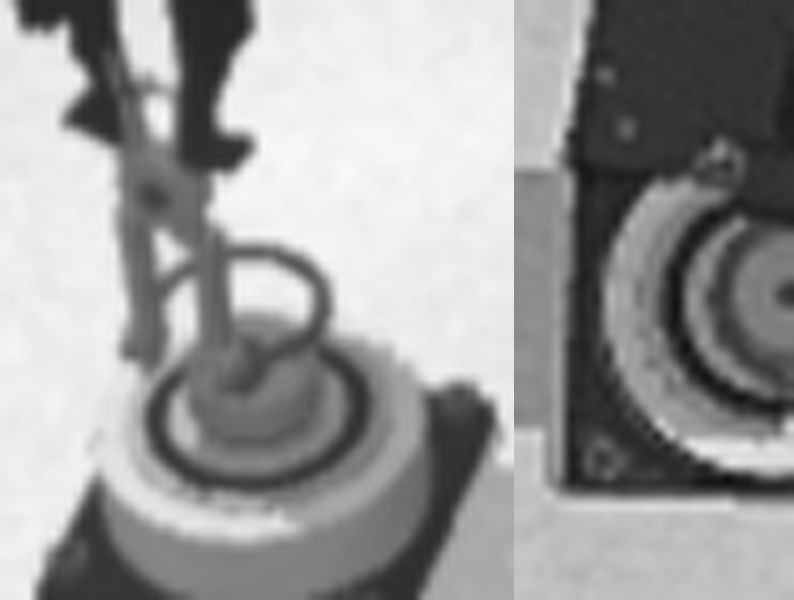

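The ring hangs over the shaft. In the crop its right edge is at u=331 and its top at v=243. The shaft sides are at u=188 and u=322, and the tips are at (140,360) and (238,388). I'll check the remaining lateral offset numerically.

Run:
```python
from h import *
d=cam("scene");st=ctrl.get_state();P=st["position"];Rt=R.from_rotvec(st["tool_rot"]);print(P,st["ft_force"])
k=lambda p:(proj(d,p)-[135,170]+.5)*600/70
A=np.linspace(0,2*np.pi,180)
def ext(c,r):
    q=np.array([k(c+r*np.array([np.cos(a),np.sin(a),0])) for a in A]); return np.round(q.min(0)),np.round(q.max(0))
zr=P[2]-.124
for r in(.027,.0285): print("ring of radius",r,"centred on shaft axis: min,max px",ext(np.array([.5484,-.195,zr]),r))
print("shaft r20 at .060",ext(np.array([.5484,-.195,.060]),.020),"bottom .045",ext(np.array([.5484,-.195,.045]),.020))
c=k(np.array([.5484,-.195,zr]));print("px/mm x,y",k(np.array([.5494,-.195,zr]))-c,k(np.array([.5484,-.194,zr]))-c)
im=np.load("avg8.npy").mean(2);f=lambda v:v*70/600
for v in(290,300,310):print(v,np.round(im[170+int(f(v)),135+30:135+46]).astype(int))
```

```text
[ 0.57314133 -0.20288674  0.21062511] [ 0.45521387  0.1133922  -1.58374029]
ring of radius 0.027 centred on shaft axis: min,max px (array([154., 247.]), array([340., 373.]))
ring of radius 0.0285 centred on shaft axis: min,max px (array([149., 244.]), array([345., 377.]))
shaft r20 at .060 (array([189., 328.]), array([325., 422.])) bottom .045 (array([195., 365.]), array([330., 458.]))
px/mm x,y [-1.07516347  2.28852564] [3.28271536 0.46479806]
290 [139 138 139 140 138 125  92  70 101 136 140 140 139 139 140 140]
300 [134 135 135 136 136 135 100  67  84 132 139 141 140 138 137 137]
310 [110 114 116 125 132 129  91  64  83 129 136 140 139 137 137 138]
```

jog_arm --rows "0 -0.2 0.5 0 0 0 0.2;0 0 0.8 0 0 0 0.2;0 0 0.4 0 0 0 0.2;0 0 0 0 0 0 0.2"

```text
time: 14.4
position: [0.5731, -0.2009, 0.1928]
tool_rot: [-3.129, 0.278, 0.002]
ft_force: [-0.9, -0.0, -1.8]
grip_width: 0.478
grip_force: 39.9
```

jog_arm --rows "0 0 0.3 0 0 0 0.2;0 0 0.2 0 0 0 0.2;0 0 0 0 0 0 0.2;0 0 0 0 0 0 0.2"

```text
time: 14.9
position: [0.5735, -0.2009, 0.1887]
tool_rot: [3.129, -0.278, 0.0]
ft_force: [0.7, -0.1, -1.3]
grip_width: 0.482
grip_force: 39.9
```

jog_arm --rows "0 0 0.4 0 0 0 0.2;0 0 0.4 0 0 0 0.2;0 0 0 0 0 0 0.2;0 0 0 0 0 0 0.2"

```text
time: 15.4
position: [0.5734, -0.2009, 0.1805]
tool_rot: [3.129, -0.278, -0.0]
ft_force: [0.5, -1.0, -1.0]
grip_width: 0.48
grip_force: 39.9
```

jog_arm --rows "0 0 0.2 0 0 0 0.2;0 0 0.1 0 0 0 0.2;0 0 0 0 0 0 0.2;0 0 0 0 0 0 0.2"

```text
time: 15.9
position: [0.5735, -0.2009, 0.1776]
tool_rot: [3.129, -0.278, 0.0]
ft_force: [0.4, -0.1, -1.3]
grip_width: 0.482
grip_force: 39.9
```

jog_arm --rows "0 0 0.2 0 0 0 0.2;0 0 0 0 0 0 0.2;0 0 0 0 0 0 0.2"

```text
time: 16.27
position: [0.5735, -0.201, 0.1755]
tool_rot: [3.129, -0.278, -0.0]
ft_force: [-1.4, 0.2, -1.8]
grip_width: 0.481
grip_force: 39.9
```

jog_arm --rows "0 0 0.1 0 0 0 0.2;0 0 0 0 0 0 0.2;0 0 0 0 0 0 0.2"

```text
time: 16.65
position: [0.5735, -0.2009, 0.1745]
tool_rot: [3.129, -0.278, -0.0]
ft_force: [1.3, -0.4, -0.9]
grip_width: 0.481
grip_force: 39.9
```

jog_arm --rows "0 0 0.1 0 0 0 0.2;0 0 0 0 0 0 0.2;0 0 0 0 0 0 0.2"

```text
time: 17.02
position: [0.5735, -0.2009, 0.1735]
tool_rot: [3.129, -0.278, -0.0]
ft_force: [0.0, -0.5, -0.8]
grip_width: 0.477
grip_force: 39.9
```

jog_arm --rows "0 0 0.1 0 0 0 0.2;0 0 0 0 0 0 0.2;0 0 0 0 0 0 0.2"

```text
time: 17.4
position: [0.5739, -0.201, 0.1733]
tool_rot: [3.129, -0.278, 0.002]
ft_force: [-0.8, -0.2, 3.6]
grip_width: 0.483
grip_force: 40.0
```

jog_arm --rows "0 0 0.1 0 0 0 0.2;0 0 0 0 0 0 0.2;0 0 0 0 0 0 0.2"

```text
time: 17.77
position: [0.5744, -0.2011, 0.1732]
tool_rot: [3.128, -0.278, 0.004]
ft_force: [-0.6, 0.3, 6.9]
grip_width: 0.478
grip_force: 40.1
```

jog_arm --rows "0 0 -0.28 0 0 0 0.2;0 0 0 0 0 0 0.2;0 0 0 0 0 0 0.2;0 0 0 0 0 0 0.2"

```text
time: 18.27
position: [0.5732, -0.2008, 0.1738]
tool_rot: [-3.129, 0.278, 0.001]
ft_force: [-0.6, 0.3, -2.0]
grip_width: 0.482
grip_force: 39.9
```

Run:
```python
from h import *
D=[cam("scene") for i in range(4)];d=D[0];im=np.mean([x["img"].astype(float) for x in D],0).mean(2)
st=ctrl.get_state();P=st["position"];print(P,st["ft_force"],st["grip_width"])
# right arm of the ring, along world +y from the axis, at z .0515: edges expected at 20..28 mm
for r in(.020,.022,.027,.0285):print(r,np.round(proj(d,[.5484,-.195+r,.0515]),1),np.round(proj(d,[.5484-r,-.195,.0515]),1))
u0,v0=np.round(proj(d,[.5484,-.195,.0515])).astype(int);print(u0,v0)
print(np.round(im[v0-14:v0+8,u0-2:u0+16]).astype(int))
```

```text
[ 0.57341888 -0.20091874  0.17420535] [ 0.22224596  0.68934767 -1.70538749] 0.4767952847317258
0.02 [172.3 216.7] [167.2 210.3]
0.022 [173.1 216.8] [167.5 209.8]
0.027 [175.  217.1] [168.1 208.5]
0.0285 [175.6 217.2] [168.2 208.1]
165 216
[[118 125 136 139 140 140 140 139 139 140 140 140 140 140 140 140 139 139]
 [136 139 139 138 139 140 140 140 140 140 141 141 140 140 139 139 140 140]
 [137 140 138 137 138 139 140 140 141 140 141 140 140 140 140 139 138 138]
 [132 133 134 135 135 136 136 138 139 140 139 139 140 141 140 138 137 137]
 [108 108 109 114 116 125 132 134 136 138 137 135 136 139 139 138 137 138]
 [ 85  88  89  92  94 103 116 124 129 133 133 133 134 136 138 138 138 138]
 [ 76  83  85  86  87  89  94  98 104 109 119 127 131 133 135 136 136 138]
 [ 69  70  77  85  86  86  86  79  78  82  96 104 111 126 132 134 134 135]
 [ 66  62  76  85  86  86  85  78  72  66  71  79  90 106 124 131 132 134]
 [ 66  72  82  86  86  86  84  78  73  62  58  62  72  87 102 110 116 130]
 [ 67  80  85  86  86  86  82  78  74  62  57  55  56  71  85  91  99 113]
 [ 67  77  84  85  85  84  81  78  73  67  58  56  50  54  70  85  91 100]
 [ 67  77  83  83  83  82  81  76  69  71  65  58  52  48  56  82  87  96]
 [ 67  76  83  83  82  82  78  71  66  70  72  59  53  46  50  75  86  93]
 [ 67  74  81  82  79  78  73  68  66  71  71  58  52  46  48  67  84  92]
 [ 66  71  78  77  74  73  70  68  66  74  64  57  52  46  48  68  84  91]
 [ 66  70  74  73  72  71  69  67  67  68  59  56  49  45  49  72  85  90]
 [ 65  68  73  73  71  69  64  62  64  60  57  59  49  46  53  79  85  86]
 [ 66  71  75  72  66  64  58  57  58  57  61  60  48  47  61  82  84  89]
 [ 70  79  74  64  59  58  57  56  57  61  60  53  47  55  75  84  84  97]
 [ 80  80  70  59  56  56  60  64  71  62  53  48  54  74  82  81  88 100]
 [ 78  73  67  58  57  61  72  64  63  53  48  54  73  82  82  84  96 100]]
```

```bash
python3 -c "
from h import *
print(ticket.close_job())"
```

```text
the job is handed in; nothing more can be done
None
```

The job is handed in: the pliers are fully squeezed and hold the spread ring on the shaft at an estimated 49.9 mm, against the groove's 50 mm. They were raised about 1 mm after touching the bearing, and no contact force showed at the end; the hand-in returned no verdict.

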